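Start and close the glue jar's threaded cap

ROBOT

A 6-joint arm with a two-finger parallel gripper is mounted at the origin on the work surface. World frame = base frame: x ahead of the robot, y to its left, z up, the work surface at z = 0. Lengths are in m, angles in rad, forces in N, time in s.
With the tool pointing down it reaches from about 0.425 to 0.925 m from the base axis. Payload 12.5 kg.
Tool frame: the origin (TCP) lies at the very end of the fingers, on their centre line; the grasp point (between the pads) lies arm.hold_point_z behind it (arm.hold_point_z is the distance from the TCP to the grasp point, in m); z points along the fingers, y is the line along which they close (so a half turn about z gives the same grasp; the last joint's range is limited). The gripper opens to 85 mm and grips with 20 to 120 N. Pads are 22 mm wide; open, the fingers measure 114 mm over their backs; the gripper's body (76 mm by 85 mm) begins 54 mm behind the grasp point. The pads swing forward as they close: fully open they stand 13 mm farther back than shut.
Start: joints at [1.08, 0.491, 1.559, -0, 1.092, -0.106], TCP at [0.235, 0.579, 0.231] pointing down, gripper open.
Joint ranges: [-3.1, 3.1], [-0.84, 2.19], [0.05, 2.79], [-1.13, 4.28], [0.06, 2.93], [-2.69, 2.69]. Speed limits (rad/s): [2.22, 2.22, 2.79, 3.14, 3.14, 3.14].

INTERFACE

Orientations are given as a 3x3 rotation matrix whose columns are the frame's x, y, z axes.
In Python, from cell import status, cams, job_done, arm gives the robot as it stands.
- The arm moves only by the tool apply_moves, never from a script. Its argument "motion" is a list of rows, each an object with "xyz": the shift along the tool's x, y, z scaled (see below), a list of three; "rot": the turn, a rotation vector about the tool's x, y, z scaled (see below), a list of three; "hand": the opening, from -1 (shut) to 1 (fully open), so that 0 is half open. In form: [{"xyz": [dx, dy, dz], "rot": [rx, ry, rz], "hand": hand}, ...]. A call has 1 to 12 rows; each row is the pose to reach, as a shift and turn from the pose commanded when the call began, along the tool's axes at that moment, turning the shorter way round; what a row does not reach only later rows make up. The controller multiplies each number of a shift by 500 mm and each number of a turn by 360 degrees. A row lasts 1/12 s, in which the tool goes at most 41.7 mm and 7.16 degrees, less where a joint would pass 70% of its speed; a pose out of reach is approached as far as the arm can. A call with a number of a shift or a turn outside -1 to 1 is refused whole. A call with a gripper value outside its range is refused whole. The fingers move at their own pace and stop on an object; the grip force is fixed at half the most. Time passes only in rows, so rows that repeat a pose let the fingers close. It gives the time, the measured TCP pose, the force, the opening and the grip force at its end, in the units of the state.
- status.get_obs(): the state, without advancing time (a new reading comes with each control period).
- cams.read_camera(name): name is "scene" or "top" or "wrist"; returns (picture, depth): 480x640x3 uint8, blue, green, red; 480x640 float32, m along the optical axis (not along the pixel's ray), 0 where there is no reading.
- cams.get_calibration(name): a dict with "fx", "fy", "cx", "cy" (pixels), "R" (3x3) and "t" (3): a world point X has camera coordinates R X + t; the wrist camera has in their place "tool_from_camera" (4x4, takes a point from camera to tool coordinates, whose origin is the TCP and whose axes are the flange's). Camera axes: x right, y down, z forward; pixel columns grow to the right and rows downward; lengths in m; the calibration is good to about 2 mm. A picture is of the moment at which its call begins: read the wrist's pose just before it. get_calibration takes no time and is no camera call.
- job_done(): hands the job in; it is judged then, once.
The state is a dict: "t": time; "joints": joint angles; "dq": joint speeds; "tau": joint torques, N m; "tcp_pos": TCP position; "eef_rot": TCP orientation; "ft_force": force on the tool from outside, world axes, zero at the start; "wrist_torque": the same for the moment, N m; "finger_gap": finger opening in m; "finger_force": force on a finger pad.
Only numpy, scipy, OpenCV 4.12 (cv2) and the standard library are available. Lean on these libraries where they do the work, as an engineer would, in place of code of your own. Each camera call takes 0.05 s, during which the arm holds its last target. There are 200 camera calls.

TASK

The black cap with the wooden bar grip has only been set on top of the thread of the squat brown glue jar that stands in the wooden holding block. Without lifting it off, turn it backward (anticlockwise seen from above) until it drops into the start of the thread, then screw it forward (clockwise) until it is fully home against its stop, its bar in line with the long sides of the block, and let go. Do not shift the slim tall jar nearby.

Things in the scene. Friction and masses are not known exactly. Their poses are not given: they have to be found in the camera images.
- jar: Squat brown glass jar, 72 mm across, in a wooden block 130 (its x) x 94 (y) x 30 mm high, fixed to the bench as one piece. Origin: bench level, on the jar's axis; z up, x along the block's long sides. Neck 40 mm across, top at 96 mm; three-start thread with flat top at 90 mm. On top of the thread, clockwise turning only jams at a stop, with the bar along this x, without going down.
- cap: Loose black cap, about 80 g, on the jar's axis: round skirt 62 mm across, 27 mm high; wooden bar grip on top 54 mm long (its x), 14 wide (y), from 27 to 51 mm above the origin. Origin: centre of the open underside, z up; 89 mm above the bench at the start, 79 dropped, 75 home. At the start its x is 8 to 43 degrees anticlockwise from the jar's x; home: 0.
- bar_end (a point): Top edge of the bar at the cap's +x end, 27 mm from the axis. Between 60 and 90 degrees anticlockwise from the jar's x (stop at 90) the cap is off the thread and can go down 10 mm: by its weight if free, else with the hand that holds it. Turned clockwise from there it is led down 4 mm more, evenly, to the stop at 0, with 3 mm of vertical play on the way.
- other_jar: Slim tall brown glass jar, 54 mm across and 126 mm high, with a smooth round black lid and no bar; stands loose on the bench, to be left alone. Origin: centre of its underside.
Not all that is in view belongs to the job. Of the things that look like the cap, the smallest one is meant.

How it is judged:
By the outcome, as a careful person would: the job done as asked, in the order asked, and still so for the second after the job is handed in, with the robot touching nothing.
It also fails if it takes over 32 s, if anything falls off the work surface, if the arm or the gripper's body presses on something with over 40 N, if the wrist force passes 120 N, or if a joint passes its speed limit or range.

## Working session

There is one attempt and no reset: what is moved stays moved. The work goes in short steps, Python scripts to look and compute and a tool call to move; the robot and the scene stay as the last step left them, time stands still between calls to the robot, and variables do not carry over. Pictures are saved under pics/ and viewed, at most 10 in all, crops included, and the job is handed in when it is done.

Besides the shell and the picture viewer there is one more tool, called by a JSON object that holds its "fn" and its "kwargs", one argument or row to a line. apply_moves: Moves the arm, as the interface text tells. Shifts and turns lie within -1 to 1; 1 stands for 500 mm of shift or 360 degrees of turn. Its arguments: {"type":"object","properties":{"motion":{"type":"array"}},"required":["motion"]}

```bash
mkdir -p pics; ls; python3 - <<'E'
from cell import status,cams,arm
import cv2,numpy as np
o=status.get_obs();print({k:np.round(v,3).tolist() for k,v in o.items()});print(arm.hold_point_z)
for n in("scene","top"):
    p,d=cams.read_camera(n);cv2.imwrite(f"pics/{n}.png",p);np.save(f"pics/{n}_d.npy",d)
    print(n,cams.get_calibration(n))
print(cams.get_calibration("wrist"))
E
```

```text
pics
{'t': 0.0, 'joints': [1.08, 0.492, 1.559, 0.0, 1.092, -0.106], 'dq': [0.001, 0.001, 0.0, -0.0, 0.001, -0.002], 'tau': [0.001, -61.845, -26.159, -0.0, 0.004, -0.0], 'tcp_pos': [0.234, 0.579, 0.231], 'eef_rot': [[-0.927, 0.375, -0.001], [0.375, 0.927, -0.001], [0.0, -0.001, -1.0]], 'ft_force': [0.089, -0.309, -0.439], 'wrist_torque': [0.054, 0.069, 0.025], 'finger_force': 0.0, 'finger_gap': 0.085}
0.0187
scene {'fx': 485.3662058303917, 'fy': 485.3662058303917, 'cx': 324.5625892856787, 'cy': 233.12774952285736, 'R': array([[ 0.39044292,  0.92059161, -0.00808794],
       [ 0.80004834, -0.34363837, -0.49176755],
       [-0.45549641,  0.18553641, -0.87068896]]), 't': array([-0.23826456, -0.35024545,  1.25285986])}
top {'fx': 459.37604758059143, 'fy': 459.37604758059143, 'cx': 322.5360588089433, 'cy': 241.68273974520005, 'R': array([[-0.11066566, -0.99384136, -0.00569704],
       [-0.96847311,  0.1091246 , -0.22394565],
       [ 0.22318814, -0.01926566, -0.97458498]]), 't': array([0.11139636, 0.51327861, 0.82580111])}
{'fx': 362.1752453874611, 'fy': 362.1752453874611, 'cx': 320.97096814274335, 'cy': 241.4135667993092, 'tool_from_camera': array([[-4.83002780e-04, -9.49637480e-01, -3.13350321e-01,
         8.01576508e-02],
       [ 9.99999055e-01, -5.54497548e-05, -1.37336754e-03,
        -7.88251012e-04],
       [ 1.28682609e-03, -3.13350688e-01,  9.49636610e-01,
        -1.44407844e-01],
       [ 0.00000000e+00,  0.00000000e+00,  0.00000000e+00,
         1.00000000e+00]])}
```

View pics/top.png

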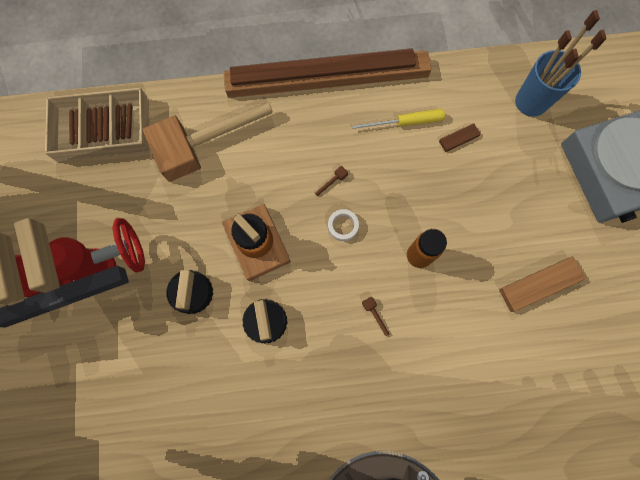

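View pics/scene.png

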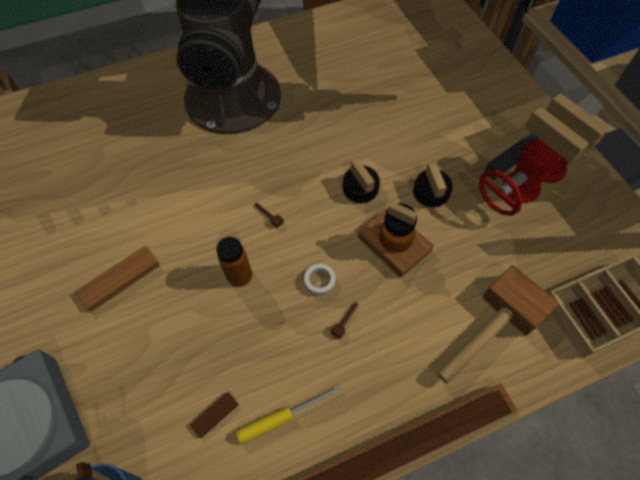

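Top view: the target jar with its barred cap is at about (250,235) in the block; the two bigger caps lie at (189,291) and (264,321); the slim jar is at (428,247). Scene view: the jar is at (398,230). Next I measure the block's top outline and the bar's top.

```bash
cat > h.py <<'E'
import numpy as np,cv2
def ray(c,u,v,z):
    R,t=c["R"],c["t"];o=-R.T@t
    d=R.T@np.array([(u-c["cx"])/c["fx"],(v-c["cy"])/c["fy"],1.])
    return o+d*(z-o[2])/d[2]
def pts(c,d,box):
    u0,v0,u1,v1=box
    v,u=np.mgrid[v0:v1,u0:u1];z=d[v0:v1,u0:u1]
    P=np.stack([(u-c["cx"])/c["fx"]*z,(v-c["cy"])/c["fy"]*z,z],-1)
    return (P-c["t"])@c["R"],z>0
def rect(P):
    (x,y),(w,h),a=cv2.minAreaRect((P[:,:2]*1000).astype(np.float32))
    if w<h:a+=90;w,h=h,w
    return np.round([x,y,w,h,a],1)
E
python3 - <<'E'
from h import *
from cell import cams
for n,box in(("top",(210,190,300,290)),("scene",(345,190,440,280))):
    c=cams.get_calibration(n);d=np.load(f"pics/{n}_d.npy");im=cv2.imread(f"pics/{n}.png")
    X,ok=pts(c,d,box);z=X[...,2]
    for lo,hi in((.13,.15),(.108,.122),(.022,.037)):
        m=ok&(z>lo)&(z<hi);P=X[m];
        k,l,st,ce=cv2.connectedComponentsWithStats(m.astype(np.uint8))
        i=1+st[1:,4].argmax();P=X[l==i]
        print(n,lo,len(P),rect(P),P[:,2].mean().round(4),'mean',P[:,:2].mean(0).round(4))
    x0,y0,x1,y1=box;cv2.imwrite(f"pics/{n}_crop.png",cv2.resize(im[y0:y1,x0:x1],None,fx=5,fy=5,interpolation=cv2.INTER_CUBIC))
d=np.load("pics/top_d.npy");c=cams.get_calibration("top")
for u,v in((189,291),(264,321),(432,243)):
    print(ray(c,u,v,.126 if u>400 else .04).round(3), d[v,u])
E
```

```text
top 0.13 250 [547.1 186.5  55.1  13.8  38.6] 0.1397 mean [0.5459 0.1856]
top 0.108 674 [546.6 185.6  62.8  60.8 124.3] 0.1161 mean [0.5449 0.1855]
top 0.022 1614 [547.1 186.5 130.7  93.9  18.7] 0.0302 mean [0.5332 0.18  ]
scene 0.13 251 [549.8 185.8  54.2  17.6  38.9] 0.1386 mean [0.5506 0.1851]
scene 0.108 392 [558.8 179.6  61.2  39.5  53.8] 0.1159 mean [0.5604 0.1755]
scene 0.022 1453 [549.3 186.6 130.7  96.3  19. ] 0.03 mean [0.565  0.1786]
[0.459 0.319 0.04 ] 0.87064296
[0.386 0.18  0.04 ] 0.8392225
[ 0.483 -0.137  0.126] 0.8135138
```

View pics/top_crop.png

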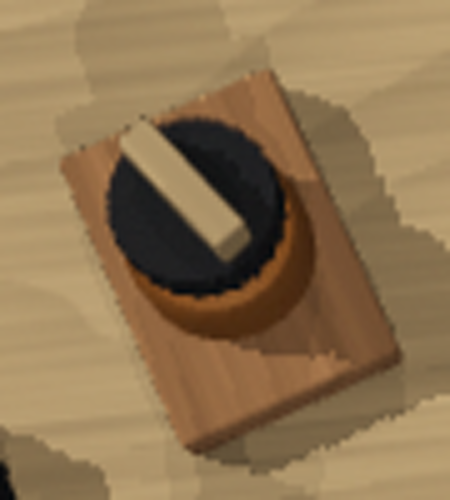

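The crop shows the bar running from about (135,130) to (240,240), turned some 20° anticlockwise from the block. Both views agree: axis at about (0.548, 0.186), block yaw about 18.9°, bar yaw about 38.7°. I move above it with the tool x axis at 38.7°, so the last joint goes to about 70° and has room both ways.

{"fn": "apply_moves", "kwargs": {
  "motion": [
    {"xyz": [-0.073,-0.041,0],"rot": [0,0,0.0195],"hand": 1},
    {"xyz": [-0.146,-0.082,0],"rot": [0,0,0.039],"hand": 1},
    {"xyz": [-0.219,-0.123,0],"rot": [0,0,0.0585],"hand": 1},
    {"xyz": [-0.292,-0.164,0],"rot": [0,0,0.078],"hand": 1},
    {"xyz": [-0.365,-0.205,0],"rot": [0,0,0.0975],"hand": 1},
    {"xyz": [-0.438,-0.246,0],"rot": [0,0,0.117],"hand": 1},
    {"xyz": [-0.511,-0.287,0],"rot": [0,0,0.1365],"hand": 1},
    {"xyz": [-0.584,-0.328,0],"rot": [0,0,0.156],"hand": 1},
    {"xyz": [-0.657,-0.369,0],"rot": [0,0,0.1755],"hand": 1},
    {"xyz": [-0.73,-0.41,0],"rot": [0,0,0.195],"hand": 1},
    {"xyz": [-0.803,-0.451,0],"rot": [0,0,0.2145],"hand": 1},
    {"xyz": [-0.877,-0.493,0],"rot": [0,0,0.234],"hand": 1}
  ]
}}

```text
t: 1.1
tcp_pos: [0.5475, 0.1867, 0.2312]
eef_rot: [[0.286, 0.958, -0.0], [0.958, -0.286, 0.0], [-0.0, -0.0, -1.0]]
ft_force: [0.6, -0.5, 0.5]
finger_gap: 0.0853
finger_force: 0.0
```

{"fn": "apply_moves", "kwargs": {
  "motion": [
    {"xyz": [0,0,0],"rot": [0,0,0.0195],"hand": 0.5},
    {"xyz": [0,0,0],"rot": [0,0,0.039],"hand": 0.3},
    {"xyz": [0,0,0],"rot": [0,0,0.0585],"hand": 0.2},
    {"xyz": [0,0,0],"rot": [0,0,0.078],"hand": 0.2},
    {"xyz": [0,0,0],"rot": [0,0,0.097],"hand": 0.2},
    {"xyz": [0,0,0],"rot": [0,0,0.097],"hand": 0.2},
    {"xyz": [0,0,0],"rot": [0,0,0.097],"hand": 0.2}
  ]
}}

```text
t: 1.68
tcp_pos: [0.5465, 0.1886, 0.2311]
eef_rot: [[0.777, 0.629, -0.0], [0.629, -0.777, -0.0], [-0.0, -0.0, -1.0]]
ft_force: [-0.1, -0.6, -0.2]
finger_gap: 0.0517
finger_force: 0.0
```

```bash
cat > w.py <<'E'
import sys
from h import *
from cell import cams,status
def wcal(o):
    c=dict(cams.get_calibration("wrist"));T=c["tool_from_camera"]
    Rw=o["eef_rot"]@T[:3,:3];p=o["eef_rot"]@T[:3,3]+o["tcp_pos"]
    c["R"]=Rw.T;c["t"]=-Rw.T@p;return c
o={k:np.array(v) for k,v in status.get_obs().items()};c=wcal(o)
im,d=cams.read_camera("wrist");cv2.imwrite(f"pics/{sys.argv[1]}.png",im)
print(o["tcp_pos"].round(4),np.degrees(np.arctan2(o["eef_rot"][1,0],o["eef_rot"][0,0])).round(2),o["ft_force"].round(1),o["wrist_torque"].round(2),o["finger_gap"],o["joints"].round(2))
X,ok=pts(c,d,(0,0,640,480));z=X[...,2]
near=np.hypot(X[...,0]-.548,X[...,1]-.186)<.1
for a in sys.argv[2:]:
    lo,hi=map(float,a.split(","));m=ok&near&(z>lo)&(z<hi)
    k,l,st,ce=cv2.connectedComponentsWithStats(m.astype(np.uint8))
    if k<2: continue
    P=X[l==1+st[1:,4].argmax()];print(a,len(P),rect(P),np.median(P[:,2]).round(4))
E
python3 w.py w1 .13,.15 .108,.122 .022,.037
```

```text
[0.5465 0.1886 0.2311] 39.01 [-0.1 -0.6 -0.2] [-0.06  0.02  0.  ] 0.05174917699325278 [0.22 0.42 1.68 0.   1.04 1.11]
.13,.15 1566 [547.7 185.7  53.9  14.   37. ] 0.1417
.108,.122 3815 [548.1 186.4  62.   60.7 129.1] 0.1178
.022,.037 5809 [547.1 185.2 130.5  94.1  18.6] 0.0318
```

View pics/w1.png

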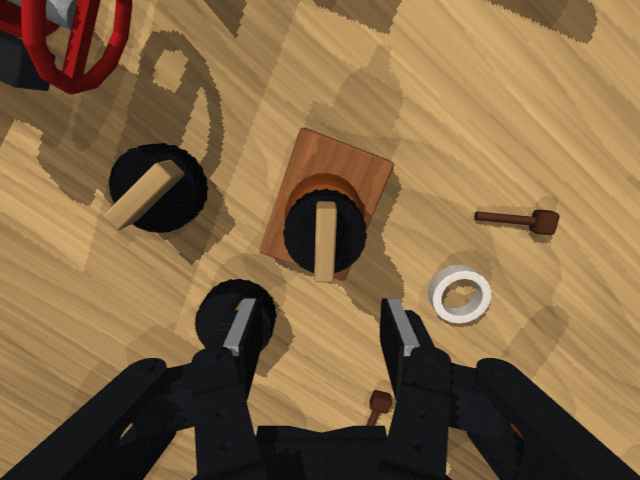

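The wrist view shows the bar upright at (325,203)–(325,281), centred between the fingers and nearly aligned with them. The bar centre is about (0.5477, 0.186). I correct by a few mm and go down around the bar.

{"fn": "apply_moves", "kwargs": {
  "motion": [
    {"xyz": [-0.0014,0.0056,0.04],"rot": [0,0,0.002],"hand": 0.2},
    {"xyz": [-0.0014,0.0056,0.09],"rot": [0,0,0.002],"hand": 0.2},
    {"xyz": [-0.0014,0.0056,0.14],"rot": [0,0,0.002],"hand": 0.2},
    {"xyz": [-0.0014,0.0056,0.18],"rot": [0,0,0.002],"hand": 0.2},
    {"xyz": [-0.0014,0.0056,0.205],"rot": [0,0,0.002],"hand": 0.2},
    {"xyz": [-0.0014,0.0056,0.221],"rot": [0,0,0.002],"hand": 0.2},
    {"xyz": [-0.0014,0.0056,0.221],"rot": [0,0,0.002],"hand": 0.2},
    {"xyz": [-0.0014,0.0056,0.221],"rot": [0,0,0.002],"hand": 0.2}
  ]
}}

```text
t: 2.4
tcp_pos: [0.548, 0.1861, 0.121]
eef_rot: [[0.786, 0.618, -0.0], [0.618, -0.786, 0.0], [0.0, -0.0, -1.0]]
ft_force: [0.6, -1.3, 0.5]
finger_gap: 0.0512
finger_force: 0.0
```

```bash
python3 w.py w2 .13,.15 .108,.122 .022,.037
```

```text
[0.548  0.1861 0.121 ] 38.16 [ 0.6 -1.3  0.5] [-0.   -0.    0.04] 0.05120166354346377 [0.21 0.56 1.79 0.   0.8  1.12]
.13,.15 4479 [547.6 185.3  55.1  14.   37.4] 0.1417
.108,.122 9275 [548.6 186.2  61.3  61.1 126.8] 0.1178
.022,.037 10912 [547.9 185.4 129.1  94.3  18.6] 0.0318
```

View pics/w2.png

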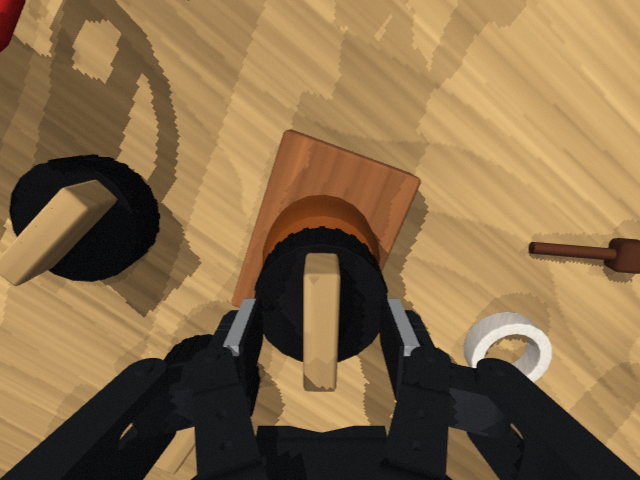

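The bar (305–338, rows 253–390) sits between the pads, and the tips are beside it just above the skirt. I close.

{"fn": "apply_moves", "kwargs": {
  "motion": [
    {"xyz": [0,0,0],"rot": [0,0,0],"hand": -0.3},
    {"xyz": [0,0,0],"rot": [0,0,0],"hand": -1},
    {"xyz": [0,0,0],"rot": [0,0,0],"hand": -1},
    {"xyz": [0,0,0],"rot": [0,0,0],"hand": -1},
    {"xyz": [0,0,0],"rot": [0,0,0],"hand": -1},
    {"xyz": [0,0,0],"rot": [0,0,0],"hand": -1},
    {"xyz": [0,0,0],"rot": [0,0,0],"hand": -1},
    {"xyz": [0,0,0],"rot": [0,0,0],"hand": -1}
  ]
}}

```text
t: 3.12
tcp_pos: [0.5482, 0.1861, 0.1216]
eef_rot: [[0.787, 0.617, 0.001], [0.617, -0.787, 0.0], [0.001, 0.001, -1.0]]
ft_force: [-0.1, -0.5, 6.7]
finger_gap: 0.0129
finger_force: 60.1
```

{"fn": "apply_moves", "kwargs": {
  "motion": [
    {"xyz": [0,0,0],"rot": [0,0,-0.008],"hand": -1},
    {"xyz": [0,0,0],"rot": [0,0,-0.018],"hand": -1},
    {"xyz": [0,0,0],"rot": [0,0,-0.028],"hand": -1},
    {"xyz": [0,0,0],"rot": [0,0,-0.038],"hand": -1},
    {"xyz": [0,0,0],"rot": [0,0,-0.048],"hand": -1},
    {"xyz": [0,0,0],"rot": [0,0,-0.058],"hand": -1},
    {"xyz": [0,0,0],"rot": [0,0,-0.068],"hand": -1},
    {"xyz": [0,0,0],"rot": [0,0,-0.078],"hand": -1},
    {"xyz": [0,0,0],"rot": [0,0,-0.078],"hand": -1},
    {"xyz": [0,0,0],"rot": [0,0,-0.078],"hand": -1}
  ]
}}

```text
t: 3.95
tcp_pos: [0.5483, 0.1861, 0.1216]
eef_rot: [[0.404, 0.915, 0.002], [0.915, -0.404, 0.0], [0.001, 0.001, -1.0]]
ft_force: [-0.8, -0.5, 5.4]
finger_gap: 0.0129
finger_force: 60.1
```

```bash
python3 w.py w3 .13,.15 .108,.122 .022,.037
```

```text
[0.5483 0.1861 0.1216] 66.19 [-0.8 -0.5  5.4] [ 0.02 -0.05  0.09] 0.01288582833977639 [0.21 0.56 1.79 0.   0.8  0.63]
.13,.15 5975 [546.5 187.3  53.8  37.   43.2] 0.1417
.108,.122 6136 [551.2 192.8  63.3  46.9 155.8] 0.1177
.022,.037 11883 [547.5 185.4 129.5  93.8  18.6] 0.0318
```

{"fn": "apply_moves", "kwargs": {
  "motion": [
    {"xyz": [0,0,0],"rot": [0,0,-0.01],"hand": -1},
    {"xyz": [0,0,0],"rot": [0,0,-0.02],"hand": -1},
    {"xyz": [0,0,0],"rot": [0,0,-0.03],"hand": -1},
    {"xyz": [0,0,0],"rot": [0,0,-0.04],"hand": -1},
    {"xyz": [0,0,0],"rot": [0,0,-0.05],"hand": -1},
    {"xyz": [0,0,0],"rot": [0,0,-0.06],"hand": -1},
    {"xyz": [0,0,0],"rot": [0,0,-0.07],"hand": -1},
    {"xyz": [0,0,0],"rot": [0,0,-0.078],"hand": -1},
    {"xyz": [0,0,0],"rot": [0,0,-0.078],"hand": -1}
  ]
}}

```text
t: 4.75
tcp_pos: [0.5478, 0.186, 0.1208]
eef_rot: [[-0.076, 0.997, -0.0], [0.997, 0.076, 0.0], [0.0, -0.0, -1.0]]
ft_force: [0.0, -1.0, -1.1]
finger_gap: 0.0127
finger_force: 59.3
```

```bash
python3 w.py w4 .13,.15 .095,.125
```

```text
[0.5478 0.186  0.1208] 94.37 [ 0.  -1.  -1.1] [ 0.03 -0.01 -0.01] 0.012665324737089857 [0.21 0.56 1.79 0.   0.8  0.14]
.13,.15 6017 [549.6 186.4  53.7  37.  117.2] 0.1409
.095,.125 6986 [546.7 193.4  63.2  46.7   3.7] 0.1168
```

The preload is gone, so the cap is off the thread. I lower it 10 mm gently.

{"fn": "apply_moves", "kwargs": {
  "motion": [
    {"xyz": [0,0,0.003],"rot": [0,0,0],"hand": -1},
    {"xyz": [0,0,0.007],"rot": [0,0,0],"hand": -1},
    {"xyz": [0,0,0.011],"rot": [0,0,0],"hand": -1},
    {"xyz": [0,0,0.015],"rot": [0,0,0],"hand": -1},
    {"xyz": [0,0,0.018],"rot": [0,0,0],"hand": -1},
    {"xyz": [0,0,0.018],"rot": [0,0,0],"hand": -1}
  ]
}}

```text
t: 5.3
tcp_pos: [0.5478, 0.186, 0.1118]
eef_rot: [[-0.074, 0.997, -0.0], [0.997, 0.074, 0.0], [0.0, -0.0, -1.0]]
ft_force: [-0.5, -0.7, 1.3]
finger_gap: 0.0125
finger_force: 59.6
```

```bash
python3 w.py w5 .122,.15 .095,.12
```

```text
[0.5478 0.186  0.1118] 94.22 [-0.5 -0.7  1.3] [-0.01  0.1   0.02] 0.012472144279294705 [0.21 0.57 1.79 0.   0.78 0.14]
.122,.15 6835 [545.1 186.1  53.7  37.   71.8] 0.1321
.095,.12 6640 [546.7 193.2  63.3  47.2   4.6] 0.1079
```

The top of the cap went down 9 mm with no contact force, so it is in the thread start. Now clockwise, easing down with it.

{"fn": "apply_moves", "kwargs": {
  "motion": [
    {"xyz": [0,0,0.0005],"rot": [0,0,0.008],"hand": -1},
    {"xyz": [0,0,0.001],"rot": [0,0,0.018],"hand": -1},
    {"xyz": [0,0,0.0015],"rot": [0,0,0.028],"hand": -1},
    {"xyz": [0,0,0.002],"rot": [0,0,0.038],"hand": -1},
    {"xyz": [0,0,0.0025],"rot": [0,0,0.048],"hand": -1},
    {"xyz": [0,0,0.003],"rot": [0,0,0.058],"hand": -1},
    {"xyz": [0,0,0.0035],"rot": [0,0,0.068],"hand": -1},
    {"xyz": [0,0,0.004],"rot": [0,0,0.078],"hand": -1},
    {"xyz": [0,0,0.0045],"rot": [0,0,0.088],"hand": -1},
    {"xyz": [0,0,0.005],"rot": [0,0,0.098],"hand": -1},
    {"xyz": [0,0,0.0055],"rot": [0,0,0.105],"hand": -1},
    {"xyz": [0,0,0.0055],"rot": [0,0,0.105],"hand": -1}
  ]
}}

```text
t: 6.35
tcp_pos: [0.5484, 0.1861, 0.1097]
eef_rot: [[0.555, 0.832, 0.002], [0.832, -0.555, 0.0], [0.001, 0.001, -1.0]]
ft_force: [-0.2, -0.1, 5.9]
finger_gap: 0.0127
finger_force: 60.2
```

```bash
python3 w.py w6 .122,.15 .095,.12
```

```text
[0.5484 0.1861 0.1097] 56.26 [-0.2 -0.1  5.9] [-0.01 -0.01 -0.08] 0.012708785449519271 [0.21 0.57 1.79 0.   0.77 0.8 ]
.122,.15 7360 [546.9 187.6  53.9  37.   32.9] 0.1302
.095,.12 6668 [552.6 192.2  63.2  47.  146.5] 0.1058
```

{"fn": "apply_moves", "kwargs": {
  "motion": [
    {"xyz": [0,0,0.0004],"rot": [0,0,0.01],"hand": -1},
    {"xyz": [0,0,0.0008],"rot": [0,0,0.02],"hand": -1},
    {"xyz": [0,0,0.0012],"rot": [0,0,0.03],"hand": -1},
    {"xyz": [0,0,0.0016],"rot": [0,0,0.04],"hand": -1},
    {"xyz": [0,0,0.002],"rot": [0,0,0.05],"hand": -1},
    {"xyz": [0,0,0.0023],"rot": [0,0,0.06],"hand": -1},
    {"xyz": [0,0,0.0026],"rot": [0,0,0.07],"hand": -1},
    {"xyz": [0,0,0.0029],"rot": [0,0,0.08],"hand": -1},
    {"xyz": [0,0,0.003],"rot": [0,0,0.09],"hand": -1},
    {"xyz": [0,0,0.003],"rot": [0,0,0.097],"hand": -1},
    {"xyz": [0,0,0.003],"rot": [0,0,0.1],"hand": -1},
    {"xyz": [0,0,0.003],"rot": [0,0,0.1],"hand": -1}
  ]
}}

```text
t: 7.4
tcp_pos: [0.5483, 0.1861, 0.1079]
eef_rot: [[0.937, 0.349, 0.001], [0.349, -0.937, 0.0], [0.001, 0.0, -1.0]]
ft_force: [1.0, -0.8, 6.1]
finger_gap: 0.0127
finger_force: 60.1
```

```bash
python3 w.py w7 .115,.15 .095,.112
```

```text
[0.5483 0.1861 0.1079] 20.42 [ 1.  -0.8  6.1] [-0.09 -0.19 -0.04] 0.012700357068201877 [0.21 0.58 1.8  0.   0.77 1.43]
.115,.15 7928 [548.5 188.3  54.   37.7 177.7] 0.1283
.095,.112 6176 [556.  188.2  63.3  46.8 109. ] 0.104
```

{"fn": "apply_moves", "kwargs": {
  "motion": [
    {"xyz": [0,0,0.0003],"rot": [0,0,0.002],"hand": -1},
    {"xyz": [0,0,0.0006],"rot": [0,0,0.004],"hand": -1},
    {"xyz": [0,0,0.0006],"rot": [0,0,0.006],"hand": -1},
    {"xyz": [0,0,0.0006],"rot": [0,0,0.006],"hand": -1},
    {"xyz": [0,0,0.0006],"rot": [0,0,0.006],"hand": -1}
  ]
}}

```text
t: 7.87
tcp_pos: [0.5481, 0.1861, 0.1079]
eef_rot: [[0.949, 0.316, 0.001], [0.316, -0.949, 0.0], [0.001, 0.0, -1.0]]
ft_force: [0.1, -0.4, 9.1]
finger_gap: 0.0124
finger_force: 60.6
```

```bash
python3 w.py w8 .115,.15 .095,.112
```

```text
[0.5481 0.1861 0.1079] 18.4 [ 0.1 -0.4  9.1] [-0.02  0.04  0.31] 0.012444973888356433 [ 0.21  0.58  1.8  -0.    0.77  1.46]
.115,.15 7912 [549.8 183.6  53.7  36.9  41.3] 0.1282
.095,.112 6181 [555.9 188.   63.3  46.8 108.2] 0.1039
```

Resistance is building (0.31 N m). I press a little further to confirm the stop.

{"fn": "apply_moves", "kwargs": {
  "motion": [
    {"xyz": [0,0,0],"rot": [0,0,0.002],"hand": -1},
    {"xyz": [0,0,0],"rot": [0,0,0.004],"hand": -1},
    {"xyz": [0,0,0],"rot": [0,0,0.004],"hand": -1},
    {"xyz": [0,0,0],"rot": [0,0,0.004],"hand": -1}
  ]
}}

```text
t: 8.25
tcp_pos: [0.5481, 0.1861, 0.1079]
eef_rot: [[0.956, 0.293, 0.001], [0.293, -0.956, -0.0], [0.001, 0.001, -1.0]]
ft_force: [-0.2, -0.8, 9.9]
finger_gap: 0.0129
finger_force: 61.0
```

```bash
python3 w.py w9 .115,.15
```

```text
[0.5481 0.1861 0.1079] 17.02 [-0.2 -0.8  9.9] [-0.01  0.11  0.82] 0.012909180196226711 [ 0.21  0.58  1.8  -0.    0.77  1.49]
.115,.15 7928 [548.5 187.8  53.7  37.1 175. ] 0.1282
```

The torque rises steeply, so the stop is reached. I ease off about 1°, open, and rise.

{"fn": "apply_moves", "kwargs": {
  "motion": [
    {"xyz": [0,0,0],"rot": [0,0,-0.002],"hand": -1},
    {"xyz": [0,0,0],"rot": [0,0,-0.002],"hand": -0.6},
    {"xyz": [0,0,0],"rot": [0,0,-0.002],"hand": 0},
    {"xyz": [0,0,0],"rot": [0,0,-0.002],"hand": 0.2},
    {"xyz": [0,0,0],"rot": [0,0,-0.002],"hand": 0.2},
    {"xyz": [0,0,0],"rot": [0,0,-0.002],"hand": 0.2},
    {"xyz": [0,0,-0.02],"rot": [0,0,-0.002],"hand": 0.2},
    {"xyz": [0,0,-0.06],"rot": [0,0,-0.002],"hand": 0.2},
    {"xyz": [0,0,-0.12],"rot": [0,0,-0.002],"hand": 0.2},
    {"xyz": [0,0,-0.18],"rot": [0,0,-0.002],"hand": 0.2},
    {"xyz": [0,0,-0.2],"rot": [0,0,-0.002],"hand": 0.2},
    {"xyz": [0,0,-0.2],"rot": [0,0,-0.002],"hand": 0.2}
  ]
}}

```text
t: 9.3
tcp_pos: [0.5487, 0.1862, 0.2105]
eef_rot: [[0.953, 0.302, 0.005], [0.302, -0.953, 0.001], [0.005, 0.0, -1.0]]
ft_force: [0.1, 0.8, -0.6]
finger_gap: 0.0513
finger_force: 0.0
```

```bash
python3 w.py w10 .115,.15 .095,.112 .022,.037
```

```text
[0.5487 0.1862 0.2105] 17.56 [ 0.1  0.8 -0.6] [ 0.01  0.01 -0.02] 0.051319789939726274 [0.21 0.45 1.7  0.   0.99 1.48]
.115,.15 1654 [548.  185.5  53.8  14.   19.7] 0.1281
.095,.112 4025 [548.8 185.7  63.2  60.9 109.2] 0.1043
.022,.037 6968 [547.9 185.6 129.2  94.2  18.6] 0.0318
```

View pics/w10.png

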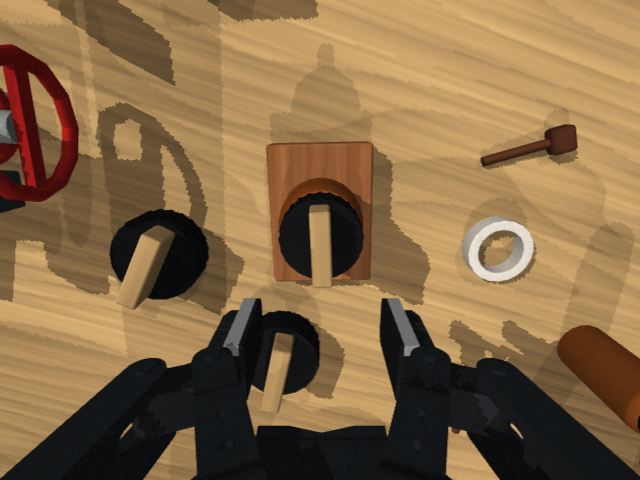

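The wrist view shows the bar (320,205)–(321,286) parallel to the block's long sides, and the cap seated. One finer angle check, also from the top camera.

```bash
python3 - <<'E'
from h import *
import sys;sys.argv=["w","w11"]
from w import *
def ang(P):
    Q=P[:,:2]-P[:,:2].mean(0);w,V=np.linalg.eigh(Q.T@Q);return np.degrees(np.arctan2(V[1,1],V[0,1]))%180
im2,d2=cams.read_camera("top");ct=cams.get_calibration("top")
for n,(c_,d_) in {"wrist":(c,d),"top":(ct,d2)}.items():
    X,ok=pts(c_,d_,(0,0,640,480));z=X[...,2];r=np.hypot(X[...,0]-.548,X[...,1]-.186)
    b=X[ok&(r<.04)&(z>.12)&(z<.135)]
    k=X[ok&(r<.1)&(z>.022)&(z<.037)]
    print(n,ang(b),rect(b),b[:,2].mean(),rect(k))
    if n=="top": # slim jar lid
        j=X[ok&(np.hypot(X[...,0]-.483,X[...,1]+.137)<.05)&(z>.12)];print(rect(j))
        d0=np.load("pics/top_d.npy");X0,_=pts(ct,d0,(0,0,640,480));j=X0[(np.hypot(X0[...,0]-.483,X0[...,1]+.137)<.05)&(X0[...,2]>.12)];print(rect(j))
E
```

```text
[0.548  0.1861 0.2084] 17.56 [-0.5 -0.5 -1.1] [-0.05  0.03  0.  ] 0.05149175579637447 [0.21 0.45 1.7  0.   0.99 1.48]
wrist 19.724986858039813 [548.  185.5  54.2  14.   19.8] 0.12798647010888298 [547.7 185.5 129.8  94.3  18.5]
top 90.0 [0. 0. 0. 0. 0.] nan [0. 0. 0. 0. 0.]
[ 486.1 -140.1   46.9   46.4   79.3]
[ 486.  -139.7   47.5   45.5   89. ]<stdin>:5: RuntimeWarning: Mean of empty slice.
  ret = um.true_divide(
<stdin>:11: RuntimeWarning: Mean of empty slice.
  ret = ret.dtype.type(ret / rcount)
```

The slim jar is unmoved. The bar reads about 1° short of the block line, possibly from easing off before release, so I regrasp, press to the stop and let go without backing off.

{"fn": "apply_moves", "kwargs": {
  "motion": [
    {"xyz": [0,0,0.06],"rot": [0,0,0],"hand": 0.2},
    {"xyz": [0,0,0.12],"rot": [0,0,0],"hand": 0.2},
    {"xyz": [0,0,0.17],"rot": [0,0,0],"hand": 0.2},
    {"xyz": [0,0,0.197],"rot": [0,0,0],"hand": 0.2},
    {"xyz": [0,0,0.197],"rot": [0,0,0],"hand": 0.2},
    {"xyz": [0,0,0.197],"rot": [0,0,0],"hand": -0.3},
    {"xyz": [0,0,0.197],"rot": [0,0,0],"hand": -1},
    {"xyz": [0,0,0.197],"rot": [0,0,0],"hand": -1},
    {"xyz": [0,0,0.197],"rot": [0,0,0],"hand": -1},
    {"xyz": [0,0,0.197],"rot": [0,0,0],"hand": -1},
    {"xyz": [0,0,0.197],"rot": [0,0,0],"hand": -1},
    {"xyz": [0,0,0.197],"rot": [0,0,0],"hand": -1}
  ]
}}

```text
t: 10.45
tcp_pos: [0.5482, 0.1862, 0.1097]
eef_rot: [[0.953, 0.302, 0.002], [0.302, -0.953, 0.0], [0.002, 0.0, -1.0]]
ft_force: [-1.0, 0.1, 6.9]
finger_gap: 0.0125
finger_force: 60.2
```

{"fn": "apply_moves", "kwargs": {
  "motion": [
    {"xyz": [0,0,0],"rot": [0,0,0.002],"hand": -1},
    {"xyz": [0,0,0],"rot": [0,0,0.005],"hand": -1},
    {"xyz": [0,0,0],"rot": [0,0,0.008],"hand": -1},
    {"xyz": [0,0,0],"rot": [0,0,0.008],"hand": -1},
    {"xyz": [0,0,0],"rot": [0,0,0.008],"hand": -1}
  ]
}}

```text
t: 10.87
tcp_pos: [0.5482, 0.1862, 0.1097]
eef_rot: [[0.967, 0.255, 0.002], [0.255, -0.967, -0.0], [0.002, 0.0, -1.0]]
ft_force: [-0.9, -0.2, 7.7]
finger_gap: 0.0122
finger_force: 67.4
```

```bash
python3 w.py w12 .115,.15
```

```text
[0.5482 0.1862 0.1097] 14.78 [-0.9 -0.2  7.7] [0.18 0.19 1.  ] 0.012248216701055992 [ 0.21  0.57  1.79 -0.    0.77  1.53]
.115,.15 7706 [549.9 183.6  53.6  36.6  38.3] 0.1284
```

Firmly at the stop (1.0 N m, with the pads slipping or flexing). I open and rise.

{"fn": "apply_moves", "kwargs": {
  "motion": [
    {"xyz": [0,0,0],"rot": [0,0,0],"hand": -0.6},
    {"xyz": [0,0,0],"rot": [0,0,0],"hand": 0},
    {"xyz": [0,0,0],"rot": [0,0,0],"hand": 0.2},
    {"xyz": [0,0,0],"rot": [0,0,0],"hand": 0.2},
    {"xyz": [0,0,0],"rot": [0,0,0],"hand": 0.2},
    {"xyz": [0,0,-0.02],"rot": [0,0,0],"hand": 0.2},
    {"xyz": [0,0,-0.06],"rot": [0,0,0],"hand": 0.2},
    {"xyz": [0,0,-0.12],"rot": [0,0,0],"hand": 0.2},
    {"xyz": [0,0,-0.18],"rot": [0,0,0],"hand": 0.2},
    {"xyz": [0,0,-0.2],"rot": [0,0,0],"hand": 0.2},
    {"xyz": [0,0,-0.2],"rot": [0,0,0],"hand": 0.2}
  ]
}}

```text
t: 11.83
tcp_pos: [0.5487, 0.1862, 0.212]
eef_rot: [[0.967, 0.253, 0.005], [0.253, -0.967, 0.001], [0.005, 0.0, -1.0]]
ft_force: [0.5, -0.5, -0.2]
finger_gap: 0.0513
finger_force: 0.0
```

```bash
python3 w.py w13 .115,.15 .095,.112 .022,.037
```

```text
[0.5487 0.1862 0.212 ] 14.67 [ 0.5 -0.5 -0.2] [-0.   -0.02 -0.03] 0.05126731361694361 [0.21 0.44 1.7  0.   0.99 1.53]
.115,.15 1638 [547.9 185.6  53.9  14.   19.7] 0.1281
.095,.112 3980 [548.6 185.9  62.9  61.2 107.9] 0.1042
.022,.037 6932 [547.6 185.5 129.8  94.2  18.7] 0.0318
```

The bar comes to rest at the same angle after a firm press, so this is the stop (the 1° is measuring bias), and its height of about 126 mm is the home height. I hand in.

```bash
python3 -c "
from cell import job_done
print(job_done())"
```

```text
the job is handed in; nothing more can be done
None
```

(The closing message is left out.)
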